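# Find the rocking bin lid and press it home

### The arm

A 7-joint arm with a two-finger parallel gripper is mounted at the origin on the work surface. World frame = base frame: x ahead of the robot, y to its left, z up, the work surface at z = 0. Lengths are in m, angles in rad, forces in N, time in s.
With the tool pointing down it reaches from about 0.4 to 0.875 m from the base axis. Payload 6.5 kg.
Tool frame: the origin (TCP) lies on the centre line of the jaws, within the pads' length; the fingertips stand 22 mm ahead of it and the grasp point (between the pads) lies 3 mm ahead of it (env.tips_ahead is the distance from the TCP to the fingertips, in m); z points along the fingers, y is the direction in which the jaws open and shut (so a half turn about z gives the same grasp; the last joint's range is limited). The gripper opens to 85 mm and grips with 20 to 120 N. Pads are 22 mm wide; open, the fingers measure 114 mm over their backs; the gripper's body (76 mm by 85 mm) begins 54 mm behind the grasp point. The pads swing forward as they close: fully open they stand 13 mm farther back than shut.
Start: joints at [-1.183, 0.536, -0.004, 1.538, 0.003, 1.067, -0.071], TCP at [0.285, 0.584, 0.253] pointing down, gripper open.
Joint ranges: [-2.7, 2.7], [-0.37, 2.16], [-1.27, 1.26], [0.24, 2.4], [-1.31, 4.45], [0.19, 1.91], [-2.76, 2.76]. Speed limits (rad/s): [2.39, 2.39, 3.14, 3.14, 3.14, 3.14, 3.14].

### API

Orientations are given as a 3x3 rotation matrix whose columns are the frame's x, y, z axes.
In Python, from rig import env gives the robot as it stands.
- The arm moves only by the tool drive_tool, never from a script. Its argument "series" is a list of rows, each a list of 5 numbers: the closure, from 0 (fully open) to 1 (shut), then the shift along the tool's x, y, z in cm, then the turn about the tool's z in rad. In form: [[jaw, tx, ty, tz, roll], ...]. A call has exactly 10 rows; each row is the pose to reach, as a shift and turn from the pose commanded when the call began, along the tool's axes at that moment; what a row does not reach only later rows make up. A row lasts 1/10 s, in which the tool goes at most 50 mm and 8.59 degrees, less where a joint would pass 70% of its speed; a pose out of reach is approached as far as the arm can. A call with a gripper value outside its range is refused whole. The fingers move at their own pace and stop on an object; "newtons" is the grip in N (left out, the last holds). Time passes only in rows, so rows that repeat a pose let the fingers close, or fill a call up. It gives the time, the measured TCP pose, the force and the opening at its end, in the units of the state.
- env.get_state(): the state, without advancing time (a new reading comes with each control period).
- env.snapshot(name): name is "scene" or "top" or "wrist"; returns the picture (420x560x3 uint8, red, green, blue); there is no depth.
- env.camera_model(name): a dict with "mtx" (3x3 intrinsics, pixels), "origin" and "rotation" of the camera in the world; the wrist camera has in their place "mount" (4x4, takes a point from camera to tool coordinates, whose origin is the TCP and whose axes are the flange's). Camera axes: x right, y up, looking along -z (the intrinsics and any distortion apply to the point x, -y, -z); pixel columns grow to the right and rows downward; lengths in m; the calibration is good to about 2 mm. A picture is of the moment at which its call begins: read the wrist's pose just before it. camera_model takes no time and is no camera call.
- env.sign_off(): hands the job in, once; it reports no verdict.
Trained networks look in the newest picture that a camera, given by its name, has taken for a name from the list of things; names that differ only in an ending like _2 or _b are one class to them, and where a whole thing is asked for, a point or a joint stands for the part that bears it (a point fixed in the world has none). Each returns a list of dicts, best first, with "p" (0 to 1); they miss things now and then, are a little off and sometimes report something else, mostly with a low value. They report only what shows in the picture. A call takes as long as a camera call.
- env.boxes_of(camera, thing): "rect" ([left, top, width, height] in pixels, round what is visible of it).
- env.mark_of(camera, thing): "xy" ([column, row] in pixels: a listed point, or the origin of a listed thing).
The state is a dict: "clock": time; "joint_pos": joint angles; "qd": joint speeds; "effort": joint torques, N m; "ee_pos": TCP position; "orientation": TCP orientation; "force": force on the tool from outside, world axes, zero at the start; "ft_torque": the same for the moment, N m; "grip_width": opening from 0.0 (shut) to 1.0 (fully open).
Only numpy, scipy, OpenCV 4.12 (cv2) and the standard library are available. Lean on these libraries where they do the work, as an engineer would, in place of code of your own. Each camera call takes 0.05 s, during which the arm holds its last target.

### The job

One of the three blue lids on the white tablet bins has not gone home and rocks, while the others sit solid. Press each lid in turn with the fingertips, going from the robot's left to its right, to feel which one it is; push that one down until it is fully home, level and flush with its bin, and finish while still pressing on that lid. Only push: do not lift any lid, and leave everything else on the counter where it stands.

Things in the scene. Friction and masses are not known exactly. Their poses are not given: they have to be found in the camera images.
- rack: Flat blue painted carrier plate on the counter, 250 x 480 x 8 mm, fixed. Origin at the centre of its underside; its long side is y, its z is up. The three bins stand in a row along it, about 45 mm to the -x (robot) side of its middle, centres about 155 mm apart, bin a at +y (the robot's left), b in the middle, c at -y (right); cartons and a bottle stand along its +x side.
- rim_a (a point): White square tablet bin, 98 x 98 mm outside, 71 mm high, 5 mm walls, fixed to the carrier; opening 88 x 88 mm with a solid ledge 9 mm below the rim. This point is the centre of the opening at rim height (79 mm above the counter); z up, x and y along the bin's sides.
- lid_top_a (a point): Loose flat blue square lid of bin a, 86 x 86 x 9 mm, about 70 g, with a thin white square on top, lying in the bin's opening with 1 mm play all round. This point is the centre of its top face; z is the face's normal. Fully home, the lid lies on the ledge, level and flush with the rim. The lids are identical: any of the three may be the loose one.
- rim_b (a point): Same as rim_a, for bin b.
- lid_top_b (a point): Same as lid_top_a, for bin b. Under every lid sits a hidden friction catch, 33 mm off the centre in an unknown direction. In two bins it is already down and the lid sits solid. In one bin it still stands 5 mm high: that lid lies slightly askew (about 4 degrees, its centre about 3 mm high) and rocks when pressed at its edge.
- rim_c (a point): Same as rim_a, for bin c.
- lid_top_c (a point): Same as lid_top_a, for bin c. Seating the loose lid: its catch slides down under about 6 N right above it, or 10 to 12 N on the middle of the lid, and stays down, with no spring; the middle sinks about 3 mm. A solid lid hardly gives.
- amber: Loose bystander, to be left alone: amber bottle with a white cap, 44 mm across, 85 mm high, standing on the carrier behind the bins. Origin at the centre of its underside.
- carton_r: Loose bystander, to be left alone: flat medicine carton with a red band, 45 x 100 x 28 mm, on the carrier behind the bins. Origin at the centre of its underside.
- carton_g: Loose bystander, to be left alone: standing medicine carton with a green band, 40 x 65 x 75 mm, on the carrier behind the bins. Origin at the centre of its underside.
- ointment: Loose bystander, to be left alone: white ointment jar, 60 mm across, 50 mm high, on the counter to the right. Origin at the centre of its underside.
- spatula: Loose bystander, to be left alone: counting spatula 200 mm long, lying on the counter to the left. Origin at the centre of its underside.
- mug: Loose bystander, to be left alone: blue mug, 80 mm across, 90 mm high, on the counter to the left. Origin at the centre of its underside.
- carton_b: Loose bystander, to be left alone: medicine carton with a blue band, 60 x 110 x 35 mm, on the counter to the right. Origin at the centre of its underside.

How it is judged:
On the way, in this order (a step that is already met when the one before it is completed fails the run):
1. the left lid is pressed with the fingers (more than 1 N) (contact force between the fingers and lid_a above 1 N), for 0.05 s.
2. the middle lid is pressed with the fingers (more than 1 N) (contact force between the fingers and lid_b above 1 N), for 0.05 s.
3. the right lid is pressed with the fingers (more than 1 N) (contact force between the fingers and lid_c above 1 N), for 0.05 s.
At the end, for the whole second after the job is handed in: All three lids lie home in their bins (top centre no more than 1.5 mm above the rim, tilt under 0.022 rad), and the fingers press with more than 1 N on the lid that was the loose one (it has moved more than 2 mm from where it was at the start); the program finishes while holding this (z of lid_top_a in the frame of rim_a between -0.003 and 0.0015 m and angle between each of lid_top_a, lid_top_b, lid_top_c's own z axis and vertical below 0.022 rad and z of lid_top_b in the frame of rim_b between -0.003 and 0.0015 m and z of lid_top_c in the frame of rim_c between -0.003 and 0.0015 m and ((distance of lid_top_a from where it was at the start of the episode above 0.002 m and contact force between the fingers and lid_a above 1 N) or (distance of lid_top_b from where it was at the start of the episode above 0.002 m and contact force between the fingers and lid_b above 1 N) or (distance of lid_top_c from where it was at the start of the episode above 0.002 m and contact force between the fingers and lid_c above 1 N))); the arm keeps its last pose, push and grip.
It fails at once if a lid is lifted out of its bin (its top centre more than 10 mm above the rim) (z of lid_top_a in the frame of rim_a above 0.01 m or z of lid_top_b in the frame of rim_b above 0.01 m or z of lid_top_c in the frame of rim_c above 0.01 m).
It fails at once if a bystander is moved by more than 20 mm (distance of any of amber, carton_r, carton_g, ointment, spatula, mug, carton_b from where it was at the start of the episode above 0.02 m).
It also fails if it takes over 48 s, if anything falls off the work surface, if the arm or the gripper's body presses on something with over 40 N, if the wrist force passes 120 N, or if a joint passes its speed limit or range.

## Working session

There is one attempt and no reset: what is moved stays moved. The work goes in short steps, Python scripts to look and compute and a tool call to move; the robot and the scene stay as the last step left them, time stands still between calls to the robot, and variables do not carry over. Pictures are saved under pics/ and viewed, and the job is handed in when it is done.

Besides the shell and the picture viewer there is one more tool, called after ">>>" by a JSON object that holds its "method" and its "body". drive_tool: Moves the arm, as the interface text tells. Its arguments: {"type":"object","properties":{"series":{"type":"array"},"newtons":{"type":"number"}},"required":["series"]}

```bash
ls; mkdir -p pics; cat > h.py <<'E'
import numpy as np, cv2
from rig import env
def snap(n,f):
    im=env.snapshot(n); cv2.imwrite('pics/'+f,im[:,:,::-1]); return im
def ray(cam,px,z):
    m=env.camera_model(cam); K=np.array(m['mtx']); o=np.array(m['origin']); R=np.array(m['rotation'])
    d=np.linalg.inv(K)@[px[0],px[1],1]; d=R@np.array([d[0],-d[1],-d[2]])
    return o+d*(z-o[2])/d[2]
E
python3 - <<'E'
from h import *
s=env.get_state(); print(s['clock'],s['ee_pos'],s['orientation'],s['force'],env.tips_ahead)
print({k:(v if not hasattr(v,'shape') else v.shape) for k,v in env.camera_model('top').items()})
for c in ['top','scene']:
    snap(c,c+'0.png')
    for t in ['lid_top_a','rim_a']:
        for r in env.mark_of(c,t): print(c,t,r['p'],np.round(r['xy'],1),np.round(ray(c,r['xy'],.079),4))
print(env.get_state()['clock'])
E
```

```text
pics
0.0 [0.28471377 0.58365139 0.25238363] [[-8.98823547e-01  4.38310149e-01 -6.66008049e-04]
 [ 4.38310635e-01  8.98822001e-01 -1.67289502e-03]
 [-1.34624177e-04 -1.79555584e-03 -9.99998379e-01]] [ 1.10544617  0.97384151 -0.17170352] 0.022
{'mtx': (3, 3), 'origin': (3,), 'rotation': (3, 3)}
top lid_top_a 0.72 [260.5 213.7] [0.5339 0.0912 0.079 ]
top lid_top_a 0.68 [316.4 210.9] [ 0.5377 -0.0549  0.079 ]
top lid_top_a 0.61 [373.5 216.8] [ 0.5187 -0.2029  0.079 ]
top rim_a 0.34 [469.  259.1] [ 0.4037 -0.4443  0.079 ]
scene lid_top_a 0.94 [279.1 189.9] [ 0.5301 -0.0589  0.079 ]
scene lid_top_a 0.64 [310.8 222.3] [0.5271 0.0872 0.079 ]
scene lid_top_a 0.58 [258.  161.1] [ 0.5156 -0.1995  0.079 ]
scene lid_top_a 0.32 [243.6 220.4] [ 0.6679 -0.0142  0.079 ]
scene rim_a 0.93 [257.7 162.6] [ 0.5199 -0.1939  0.079 ]
scene rim_a 0.83 [278.3 192.8] [ 0.5382 -0.0504  0.079 ]
scene rim_a 0.61 [309.7 223.1] [0.531  0.0878 0.079 ]
0.3
```

View pics/top0.png

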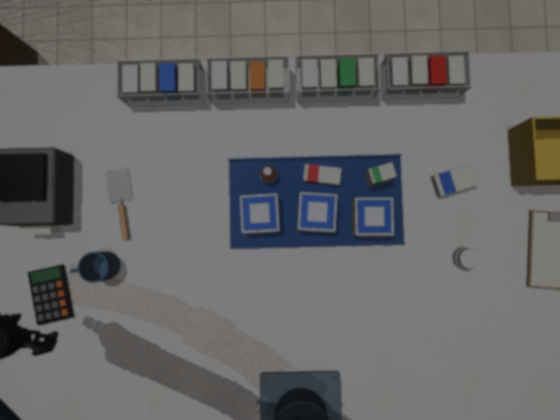

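View pics/scene0.png

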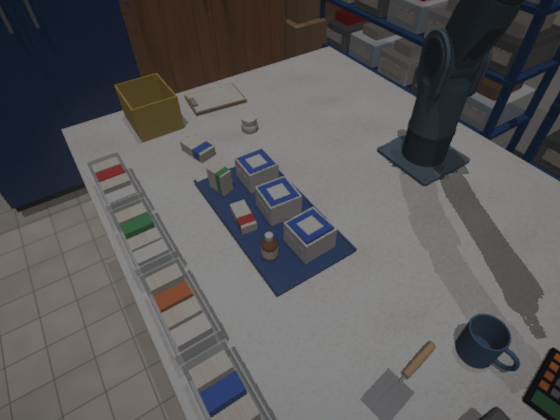

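The top view shows lids a, b and c at about (260,213), (317,211) and (374,216), and the networks agree with that. I'll move above lid a with the jaws shut and the tool square to the world.

>>> {"method": "drive_tool", "body": {"series": [[1, -4, -3, 0, -0.05], [1, -8, -6, 0, -0.1], [1, -12, -9, 0, -0.15], [1, -16, -12, 0, -0.2], [1, -20, -15, 0, -0.25], [1, -24, -18, 0, -0.3], [1, -28, -21, 0, -0.35], [1, -32, -24.5, 0, -0.4], [1, -36, -27.5, 0, -0.45], [1, -40, -30.5, 0, -0.454]], "newtons": 40}}

```text
clock: 1.3
ee_pos: [0.5099, 0.1356, 0.2536]
orientation: [[-1.0, -0.002, 0.001], [-0.002, 1.0, 0.0], [-0.001, 0.0, -1.0]]
force: [1.0, 1.0, 0.1]
grip_width: 0.001
```

```bash
cat >> h.py <<'E'
def wray(px,z,s):
    m=env.camera_model('wrist'); K=np.array(m['mtx']); M=np.array(m['mount'])
    d=np.linalg.inv(K)@[px[0],px[1],1]; d=np.array([d[0],-d[1],-d[2]])
    R=np.array(s['orientation']); o=R@M[:3,3]+s['ee_pos']; d=R@M[:3,:3]@d
    return o+d*(z-o[2])/d[2]
E
python3 - <<'E'
from h import *
s=env.get_state(); print(s['clock'],s['ee_pos'],s['orientation'],s['force'],s['grip_width'])
snap('wrist','w1.png')
for t in ['lid_top_a','rim_a']:
    for r in env.mark_of('wrist',t): print(t,r['p'],np.round(r['xy'],1),np.round(wray(r['xy'],.079,s),4))
E
```

```text
1.3 [0.50992987 0.1355699  0.25359416] [[-9.99998374e-01 -1.71330265e-03  5.62301018e-04]
 [-1.71312088e-03  9.99998480e-01  3.23591135e-04]
 [-5.62854573e-04  3.22627319e-04 -9.99999790e-01]] [1.00029468 0.99941142 0.12172426] 0.001266638745769717
lid_top_a 0.96 [ 93.1 226.4] [ 0.5348 -0.0539  0.079 ]
lid_top_a 0.6 [241.3 228.8] [0.537 0.094 0.079]
lid_top_a 0.47 [555.4 238. ] [0.5461 0.4101 0.079 ]
```

View pics/w1.png

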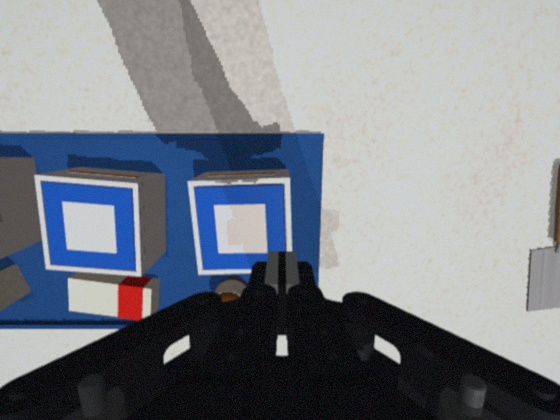

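The wrist view shows the white squares of lid b at about (90,227) and lid a at about (241,229). That puts lid a at (0.535, 0.093), which agrees with the top camera. Next I'll go above its middle and down to about 11 mm clear.

>>> {"method": "drive_tool", "body": {"series": [[1, -2.5, -4.2, 0, 0], [1, -2.5, -4.2, 3, 0], [1, -2.5, -4.2, 6, 0], [1, -2.5, -4.2, 9, 0], [1, -2.5, -4.2, 11, 0], [1, -2.5, -4.2, 12.5, 0], [1, -2.5, -4.2, 13.5, 0], [1, -2.5, -4.2, 14, 0], [1, -2.5, -4.2, 14, 0], [1, -2.5, -4.2, 14, 0]]}}

```text
clock: 2.45
ee_pos: [0.5348, 0.0959, 0.1139]
orientation: [[-1.0, -0.001, 0.001], [-0.001, 1.0, 0.0], [-0.001, 0.0, -1.0]]
force: [0.7, -0.8, 0.5]
grip_width: -0.002
```

```bash
python3 - <<'E'
from h import *
s=env.get_state(); print(s['clock'],s['ee_pos'],s['force'])
snap('wrist','w2.png');snap('scene','s2.png')
E
```

```text
2.45 [0.53479701 0.09590731 0.11393931] [ 0.65977197 -0.75194204  0.4904319 ]
```

View pics/w2.png

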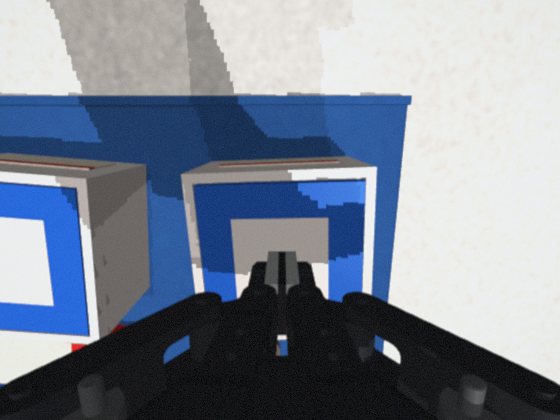

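>>> {"method": "drive_tool", "body": {"series": [[1, 0, 0, 0.5, 0], [1, 0, 0, 0.8, 0], [1, 0, 0, 0.9, 0], [1, 0, 0, 1.0, 0], [1, 0, 0, 1.05, 0], [1, 0, 0, 1.1, 0], [1, 0, 0, 1.1, 0], [1, 0, 0, 1.1, 0], [1, 0, 0, 1.1, 0], [1, 0, 0, 1.1, 0]]}}

```text
clock: 3.55
ee_pos: [0.5343, 0.0959, 0.1028]
orientation: [[-1.0, -0.0, -0.0], [-0.0, 1.0, 0.0], [0.0, 0.0, -1.0]]
force: [-1.6, -0.0, 7.2]
grip_width: -0.001
```

>>> {"method": "drive_tool", "body": {"series": [[1, 0, 0, 0.05, 0], [1, 0, 0, 0.1, 0], [1, 0, 0, 0.1, 0], [1, 0, 0, 0.1, 0], [1, 0, 0, 0.15, 0], [1, 0, 0, 0.15, 0], [1, 0, 0, 0.15, 0], [1, 0, 0, 0.2, 0], [1, 0, 0, 0.2, 0], [1, 0, 0, 0.2, 0]]}}

```text
clock: 4.55
ee_pos: [0.5344, 0.0962, 0.1011]
orientation: [[-1.0, -0.001, 0.0], [-0.001, 1.0, 0.001], [-0.0, 0.001, -1.0]]
force: [-2.7, -0.1, 9.8]
grip_width: 0.003
```

Lid a was first felt at tip height 80.8 mm (7 N). It then gave about 1.7 mm for only 2.6 N more, so it may be the loose one. I'll feel b and c for comparison.

>>> {"method": "drive_tool", "body": {"series": [[1, 0, 0, -2, 0], [1, 0, -2, -4, 0], [1, 0, -6, -4, 0], [1, 0, -10, -4, 0], [1, 0, -14, -4, 0], [1, -0.1, -15, -2.5, 0], [1, -0.1, -15, -1, 0], [1, -0.1, -15, -0.6, 0], [1, -0.1, -15, -0.6, 0], [1, -0.1, -15, -0.6, 0]]}}

```text
clock: 5.55
ee_pos: [0.5357, -0.0536, 0.1065]
orientation: [[-1.0, -0.002, 0.0], [-0.002, 1.0, 0.0], [-0.0, 0.0, -1.0]]
force: [-0.9, -0.1, 0.2]
grip_width: -0.002
```

>>> {"method": "drive_tool", "body": {"series": [[1, 0, 0, 0.2, 0], [1, 0, 0, 0.25, 0], [1, 0, 0, 0.3, 0], [1, 0, 0, 0.35, 0], [1, 0, 0, 0.4, 0], [1, 0, 0, 0.4, 0], [1, 0, 0, 0.4, 0], [1, 0, 0, 0.4, 0], [1, 0, 0, 0.4, 0], [1, 0, 0, 0.4, 0]]}}

```text
clock: 6.55
ee_pos: [0.5354, -0.0545, 0.1023]
orientation: [[-1.0, -0.0, 0.0], [-0.0, 1.0, -0.0], [-0.0, -0.0, -1.0]]
force: [-0.5, -0.1, 0.4]
grip_width: -0.001
```

>>> {"method": "drive_tool", "body": {"series": [[1, 0, 0, 0.05, 0], [1, 0, 0, 0.1, 0], [1, 0, 0, 0.1, 0], [1, 0, 0, 0.1, 0], [1, 0, 0, 0.15, 0], [1, 0, 0, 0.15, 0], [1, 0, 0, 0.15, 0], [1, 0, 0, 0.2, 0], [1, 0, 0, 0.2, 0], [1, 0, 0, 0.2, 0]]}}

```text
clock: 7.55
ee_pos: [0.5354, -0.0545, 0.1011]
orientation: [[-1.0, -0.0, 0.0], [-0.0, 1.0, 0.0], [-0.0, 0.0, -1.0]]
force: [-3.4, 0.4, 10.9]
grip_width: -0.004
```

Lid b shows no contact at 102.3 mm (TCP height), where lid a had already pushed back. It then resisted at 101.1 mm with 10.9 N, so b is solid. Next is lid c.

>>> {"method": "drive_tool", "body": {"series": [[1, 0, 0, -2, 0], [1, 0, -2, -4, 0], [1, 0.6, -6, -4, 0], [1, 1.2, -10, -4, 0], [1, 1.6, -14, -4, 0], [1, 1.6, -14.8, -2.5, 0], [1, 1.6, -14.8, -1, 0], [1, 1.6, -14.8, -0.6, 0], [1, 1.6, -14.8, -0.4, 0], [1, 1.6, -14.8, -0.4, 0]]}}

```text
clock: 8.55
ee_pos: [0.5197, -0.2008, 0.104]
orientation: [[-1.0, -0.003, -0.0], [-0.003, 1.0, 0.001], [0.0, 0.001, -1.0]]
force: [-0.1, -0.0, 0.5]
grip_width: -0.001
```

```bash
python3 - <<'E'
from h import *
s=env.get_state(); print(s['clock'],s['ee_pos'],s['force'])
snap('wrist','w3.png')
E
```

```text
8.55 [ 0.51970177 -0.20078242  0.10399383] [-0.12746257 -0.01863501  0.48457032]
```

View pics/w3.png

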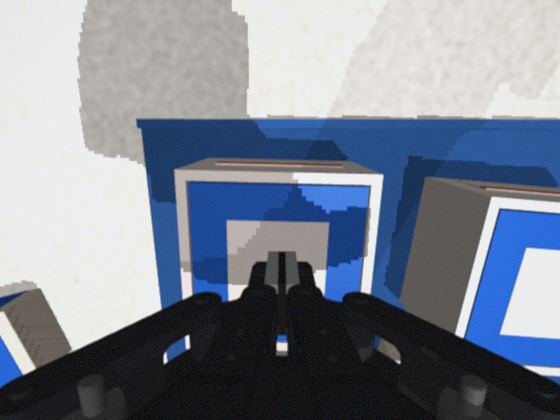

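>>> {"method": "drive_tool", "body": {"series": [[1, 0, 0, 0.1, 0], [1, 0, 0, 0.15, 0], [1, 0, 0, 0.2, 0], [1, 0, 0, 0.2, 0], [1, 0, 0, 0.2, 0], [1, 0, 0, 0.2, 0], [1, 0, 0, 0.2, 0], [1, 0, 0, 0.2, 0], [1, 0, 0, 0.2, 0], [1, 0, 0, 0.2, 0]]}}

```text
clock: 9.6
ee_pos: [0.5194, -0.2025, 0.1023]
orientation: [[-1.0, -0.0, 0.0], [-0.0, 1.0, -0.0], [-0.0, -0.0, -1.0]]
force: [0.1, 0.3, -0.6]
grip_width: -0.0
```

>>> {"method": "drive_tool", "body": {"series": [[1, 0, 0, 0.05, 0], [1, 0, 0, 0.1, 0], [1, 0, 0, 0.1, 0], [1, 0, 0, 0.1, 0], [1, 0, 0, 0.15, 0], [1, 0, 0, 0.15, 0], [1, 0, 0, 0.15, 0], [1, 0, 0, 0.2, 0], [1, 0, 0, 0.2, 0], [1, 0, 0, 0.2, 0]]}}

```text
clock: 10.6
ee_pos: [0.5195, -0.2025, 0.1011]
orientation: [[-1.0, -0.0, 0.0], [-0.0, 1.0, 0.0], [-0.0, 0.0, -1.0]]
force: [-3.6, 1.4, 9.7]
grip_width: -0.001
```

Lid c is also free at 102.3 mm and firm at 101.1 mm, so c is solid and **a** is the loose lid. I'll go back to a and press it fully home.

>>> {"method": "drive_tool", "body": {"series": [[1, 0, 0, -2, 0], [1, 0, 2, -5, 0], [1, -0.2, 6, -5, 0], [1, -0.5, 10, -5, 0], [1, -0.8, 14, -5, 0], [1, -1.0, 18, -5, 0], [1, -1.2, 22, -5, 0], [1, -1.4, 26, -5, 0], [1, -1.5, 29, -5, 0], [1, -1.5, 29.5, -5, 0]]}}

```text
clock: 11.6
ee_pos: [0.5342, 0.0978, 0.1502]
orientation: [[-1.0, -0.007, 0.0], [-0.007, 1.0, 0.002], [-0.0, 0.002, -1.0]]
force: [0.3, 0.4, -0.3]
grip_width: -0.0
```

```bash
python3 - <<'E'
from h import *
s=env.get_state(); print(s['clock'],s['ee_pos'],s['force'])
snap('wrist','w4.png')
for t in ['lid_top_a','rim_a']:
    for r in env.mark_of('wrist',t): print(t,r['p'],np.round(r['xy'],1),np.round(wray(r['xy'],.079,s),4))
E
```

```text
11.6 [0.53415324 0.09778942 0.150193  ] [ 0.34716702  0.43138997 -0.34576841]
lid_top_a 0.77 [ 48.6 236.1] [ 0.5343 -0.0556  0.079 ]
lid_top_a 0.66 [276.9 241.1] [0.5369 0.0936 0.079 ]
```

View pics/w4.png

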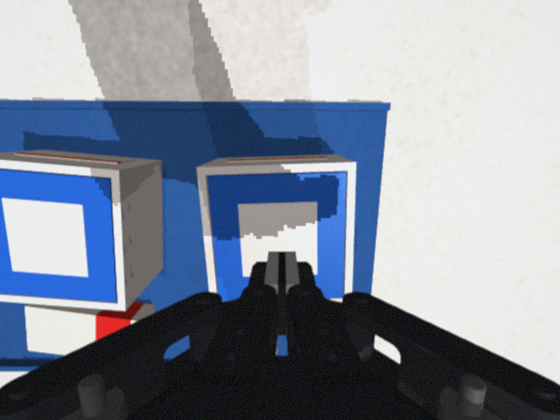

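>>> {"method": "drive_tool", "body": {"series": [[1, 0, -0.2, 2, 0], [1, 0, -0.2, 3.5, 0], [1, -0.1, -0.2, 4.2, 0], [1, -0.1, -0.2, 4.5, 0], [1, -0.1, -0.2, 4.6, 0], [1, -0.1, -0.2, 4.7, 0], [1, -0.1, -0.2, 4.75, 0], [1, -0.1, -0.2, 4.75, 0], [1, -0.1, -0.2, 4.75, 0], [1, -0.1, -0.2, 4.75, 0]]}}

```text
clock: 12.75
ee_pos: [0.5354, 0.0906, 0.103]
orientation: [[-1.0, -0.0, 0.0], [-0.0, 1.0, 0.0], [-0.0, 0.0, -1.0]]
force: [-0.4, -0.6, 0.4]
grip_width: 0.001
```

>>> {"method": "drive_tool", "body": {"series": [[1, 0, 0, 0.1, 0], [1, 0, 0, 0.2, 0], [1, 0, 0, 0.25, 0], [1, 0, 0, 0.3, 0], [1, 0, 0, 0.35, 0], [1, 0, 0, 0.35, 0], [1, 0, 0, 0.35, 0], [1, 0, 0, 0.35, 0], [1, 0, 0, 0.35, 0], [1, 0, 0, 0.35, 0]]}}

```text
clock: 13.75
ee_pos: [0.5355, 0.0906, 0.101]
orientation: [[-1.0, -0.0, 0.0], [-0.0, 1.0, 0.0], [-0.0, 0.0, -1.0]]
force: [-5.9, -0.3, 20.2]
grip_width: 0.002
```

Lid a no longer pushes back at 103 mm. It now stands at 101.0 mm under 20 N, the same height as the solid lids. I'll take one last look while holding.

```bash
python3 - <<'E'
from h import *
im=snap('scene','s5.png'); w=snap('wrist','w5.png')
c=cv2.resize(im[140:290,180:370],(760,600),interpolation=cv2.INTER_CUBIC); cv2.imwrite('pics/s5c.png',c[:,:,::-1])
o=cv2.imread('pics/scene0.png')[140:290,180:370]; cv2.imwrite('pics/s0c.png',cv2.resize(o,(760,600),interpolation=cv2.INTER_CUBIC))
s=env.get_state(); print(s['clock'],s['ee_pos'],s['force'])
E
```

```text
13.85 [0.53548823 0.09062506 0.10102103] [-6.78549546 -0.9104319  20.66774528]
```

View pics/s5c.png

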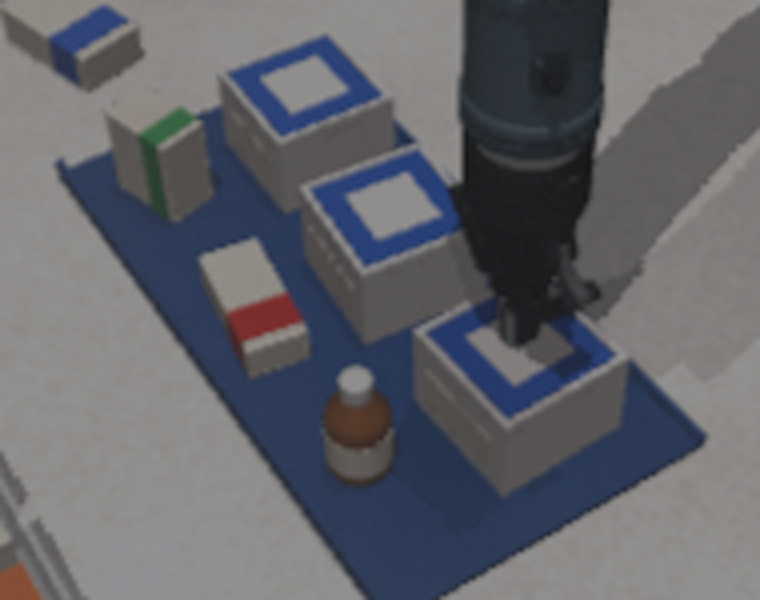

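View pics/s0c.png

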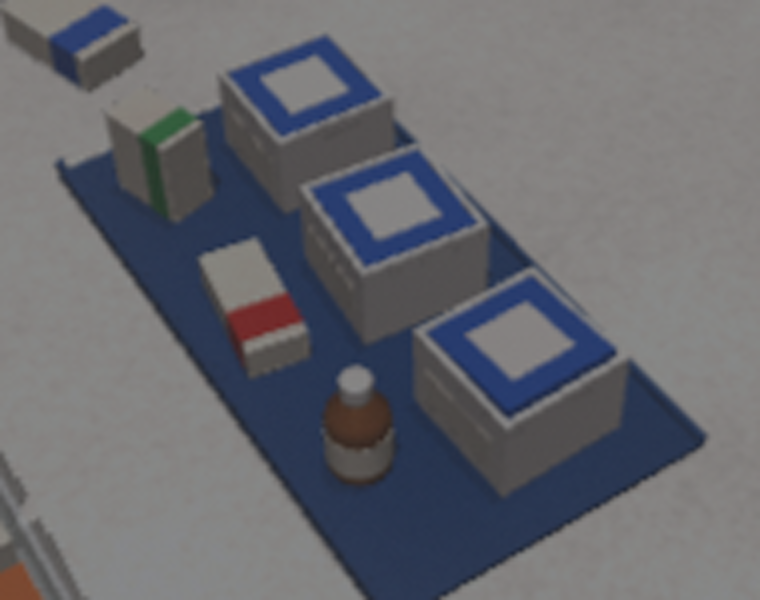

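View pics/w5.png

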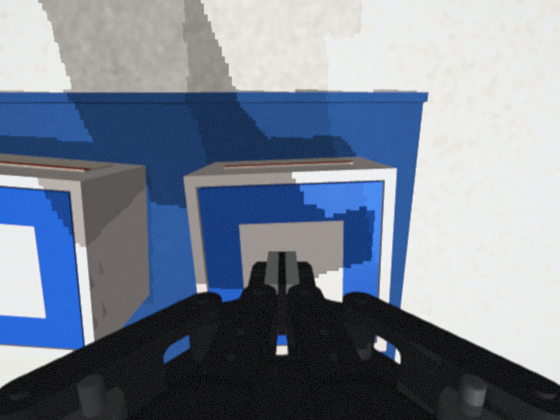

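In the before/after scene crops, lid a's near corner at about (505,415) at first stuck up over the rim. It is now flush, with an even white rim all round, and the carrier items haven't moved. I'll hand in while pressing with 20 N.

```bash
python3 - <<'E'
from h import *
print(env.sign_off()); s=env.get_state(); print(s['clock'],s['ee_pos'],s['force'])
E
```

```text
the job is handed in; nothing more can be done
None
the job is handed in; nothing more can be done
```

The loose lid was **a**, the left one. It is now pressed home, and I handed the job in at about 13.9 s while still pressing on it with about 20 N.

- **Feeling the lids:** I pressed a, b and c in turn with the shut fingertips. Lid a pushed back about 2 mm early (7 N at 102.8 mm TCP height) and sank 1.7 mm under about 10 N. Lids b and c gave no contact at 102.3 mm and stopped firmly at 101.1 mm with about 10 N.
- **Seating lid a:** When I came back to a, it no longer pushed back at 103.0 mm. It held 20 N at 101.0 mm, level with the solid lids, so the first press had probably already seated it.
- **Final picture:** Lid a's raised corner is now flush with an even rim all round. The items on the carrier look unmoved. I did not compare the mug, spatula or ointment jar before and after.
- **Not checked:** I judged lid a's tilt only from its height and the picture, not by measuring it. No check failed or disagreed, except that the bins measured about 148 mm apart rather than the stated 155 mm, which made no difference.

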